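Load the slat dryer and let it run again

ROBOT

A 6-joint arm with a two-finger parallel gripper is mounted at the origin on a cart in front of the work surface, level with it; the furniture and walls round the work are solid. World frame = base frame: x ahead of the robot, y to its left, z up, the work surface at z = 0. Lengths are in m, angles in rad, forces in N, time in s.
With the tool pointing down it reaches from about 0.35 to 0.925 m from the base axis. Payload 6.4 kg.
Tool frame: the origin (TCP) lies at the centre of the arm's flange, where the gripper is bolted on; the fingertips stand 173 mm ahead of it and the grasp point (between the pads) lies 155 mm ahead of it (grip_depth is the distance from the TCP to the grasp point, in m); z points along the fingers, y is the direction in which the jaws open and shut (so a half turn about z gives the same grasp; the last joint's range is limited). The gripper opens to 85 mm and grips with 20 to 120 N. Pads are 22 mm wide; open, the fingers measure 114 mm over their backs; the gripper's body (76 mm by 85 mm) begins 54 mm behind the grasp point. The pads swing forward as they close: fully open they stand 13 mm farther back than shut.
Start: joints at [1.068, 0.245, 1.558, -0, 1.339, -0.174], TCP at [0.21, 0.615, 0.405] pointing down, gripper open.
Joint ranges: [-3.13, 3.13], [-1.02, 2.26], [0.13, 2.54], [-0.95, 4.09], [0.21, 2.88], [-2.74, 2.74]. Speed limits (rad/s): [2.57, 2.57, 3.14, 3.14, 3.14, 3.14].

INTERFACE

Orientations are given as a unit quaternion [w, x, y, z].
In Python, from rig import observe, camera, job_done, grip_depth gives the robot as it stands. The module is installed in compiled form; this text tells all that it offers.
- The arm moves only by the tool drive_tool, never from a script. Its argument "plan" is a list that holds one entry, the list of rows, each a list of 7 numbers: the finger opening in mm, from 0 to 85.4, then the shift along the world's x, y, z in units of 50 mm (1.0 is 50 mm), then the turn, a rotation vector about the world's x, y, z in units of 5 degrees (1.0 is 5 degrees). A call has 1 to 5 rows; each row is the pose to reach, as a shift and turn from the pose measured when the call began; what a row does not reach only later rows make up. A row lasts 1/10 s, in which the tool goes at most 50 mm and 8.59 degrees, less where a joint would pass 70% of its speed; a pose out of reach is approached as far as the arm can. A call with a gripper value outside its range is refused whole. The fingers move at their own pace and stop on an object; "newtons" is the grip in N (left out, the last holds). Time passes only in rows, so rows that repeat a pose let the fingers close. It gives the time, the measured TCP pose, the force and the opening at its end, in the units of the state.
- observe(): the state, without advancing time (a new reading comes with each control period).
- camera(name): name is "side" or "top"; returns a dict with "frame" (420x560x3 uint8, red, green, blue), "depth" (420x560 float32, m along the optical axis (not along the pixel's ray), 0 where there is no reading), "mtx" (3x3 intrinsics, pixels), "position" and "rotation" of the camera in the world. Camera axes: x right, y up, looking along -z (the intrinsics and any distortion apply to the point x, -y, -z); pixel columns grow to the right and rows downward; lengths in m; the calibration is good to about 2 mm. A picture is of the moment at which its call begins.
- job_done(): hands the job in, once; it reports no verdict.
The state is a dict: "clock": time; "joints": joint angles; "joint_velocities": joint speeds; "effort": joint torques, N m; "tcp_pos": TCP position; "ee_rot": TCP orientation; "wrist_force": force on the tool from outside, world axes, zero at the start; "wrist_torque": the same for the moment, N m; "grip_width": finger opening in m.
Only numpy, scipy, OpenCV 4.12 (cv2) and the standard library are available. Lean on these libraries where they do the work, as an engineer would, in place of code of your own. Each camera call takes 0.05 s, during which the arm holds its last target. There are 200 camera calls.

TASK

Stop the drying blower by pulling its stop knob up until it clicks out. With the knob out, lay every long thin wooden slat flat across the two rails, between their lips and roughly square, then lay the retaining bar over them into the notches of both posts, and push the knob fully home again so the blower can run. Leave the other things on the bench where they are.

Things in the scene. Friction and masses are not known exactly. Their poses are not given: they have to be found in the camera images.
- dryer: Drying blower fixed to the bench: grey housing 176 (x) x 300 (y) x 24 mm high, slotted grille. Origin: centre of its underside; z up. Two aluminium rails along its y at x = -66 and +66 mm: ledges 24 mm wide, 48 mm above the bench, each with an 8 mm higher lip along its outer edge. 156 mm between the lips, 108 mm wide trough between the ledges, 24 mm deep. Slats go along x, between the lips.
- notch_1 (a point): Centre of the floor of the notch in one of the dryer's two dark steel posts (at dryer x = -50, y = -136 mm, 70 mm above the bench). The post is 54 mm along x, 22 mm along y. The notch is 38 mm wide along x, open at the top and along y, with cheeks 14 mm tall. 250 mm of rail for slats lie between the posts; a laid slat's top is 3 mm below the notch floor.
- notch_2 (a point): The same for the other post, at dryer x = -50, y = +136 mm. The retaining bar lies from notch to notch, along the dryer's y.
- knob_grip (a point): Middle of the stop knob's head: a round black knob 32 mm in diameter and 28 mm tall, upright on a grey switch box (80x80x50 mm, fixed to the bench, apart from the dryer). 76 mm above the bench with the knob in, 98 mm with it out; the head's top is 14 mm higher, its underside 14 mm lower; with the knob in, 9 mm of free space under the head.
- stop_knob (a joint): Travel of the knob straight up, m: 0 = fully in, 0.022 = fully out. An over-centre detent holds it at either end: it takes about 6 N up or down as far as the middle, then it snaps on by itself.
- slat_1_c (a point): Centre (half-way up) of a plain softwood slat 38 (own x) x 140 (own y) x 19 mm (own z), 0.11 kg, loose on the bench; all slats are alike. Three or four of them are there; an absent one reads None.
- slat_2_c (a point): Centre (half-way up) of a plain softwood slat 38 (own x) x 140 (own y) x 19 mm (own z), 0.11 kg, loose on the bench; all slats are alike. Three or four of them are there; an absent one reads None.
- slat_3_c (a point): Centre (half-way up) of a plain softwood slat 38 (own x) x 140 (own y) x 19 mm (own z), 0.11 kg, loose on the bench; all slats are alike. Three or four of them are there; an absent one reads None.
- slat_4_c (a point): Centre (half-way up) of a plain softwood slat 38 (own x) x 140 (own y) x 19 mm (own z), 0.11 kg, loose on the bench; all slats are alike. Three or four of them are there; an absent one reads None.
- bar_grip (a point): Centre of the black upright grip (22 along own x, 44 along own y, 34 mm tall) in the middle of the retaining bar, a loose flat aluminium bar 30 (own x) x 290 (own y) x 10 mm, 0.25 kg in all. This point lies 27 mm above the bar's underside.
- sanding_block: brown cork sanding block, 56x94x31 mm, lying at the front left of the bench. Origin: centre of its underside. A bystander.
- wood_block_1: short thick softwood offcut, 45x110x35 mm, lying at the front left of the bench; not a slat. Origin: centre of its underside. A bystander.
- jar_nuts: screw-top jar with dark lid, 68 mm across, 95 mm tall, standing at the left of the bench. Origin: centre of its underside. A bystander.

How it is judged:
By the outcome, as a careful person would: the job done as asked, in the order asked, and still so for the second after the job is handed in, with the robot touching nothing.
Of slat_1, slat_2, slat_3, slat_4 only 3 to 4 are there at a start; the rules pass over those that are not, and their reading is None.
At some moment in a run one of slat_1, slat_2, slat_3, slat_4 may be knocked a few centimetres aside while the robot is not near it.
Once in a run the grip may slacken for a moment while it holds something.
It also fails if it takes over 210 s, if anything falls off the work surface, if the arm or the gripper's body presses on something with over 40 N, if the wrist force passes 120 N, or if a joint passes its speed limit or range.

## Working session

There is one attempt and no reset: what is moved stays moved. The work goes in short steps, Python scripts to look and compute and a tool call to move; the robot and the scene stay as the last step left them, time stands still between calls to the robot, and variables do not carry over. Pictures are saved under pics/ and viewed, about 12 in all and at most 16, crops included, and the job is handed in when it is done.

Besides the shell and the picture viewer there is one more tool, called after "Emit:" in YAML: its name, and indented under it one key for each argument. drive_tool: Moves the arm, as the interface text tells. Its arguments: {"type":"object","properties":{"plan":{"type":"array","items":{"type":"array","items":{"type":"array","items":{"type":"number"}}}},"newtons":{"type":"number"}},"required":["plan"]}

```bash
mkdir -p pics
cat > h.py <<'E'
import numpy as np, cv2
from rig import observe, camera, job_done, grip_depth
def cap(name,png=None):
    c=camera(name)
    if png: cv2.imwrite('pics/'+png,c['frame'][:,:,::-1])
    return c
def cloud(c):
    d=c['depth'];K=np.array(c['mtx']);h,w=d.shape
    u,v=np.meshgrid(np.arange(w),np.arange(h))
    p=np.stack([(u-K[0,2])/K[0,0]*d,-(v-K[1,2])/K[1,1]*d,-d],-1)
    R=np.array(c['rotation'])
    if R.shape!=(3,3):
        from scipy.spatial.transform import Rotation as Ro
        R=Ro.from_quat(np.r_[R[1:],R[0]]).as_matrix()
    P=p@R.T+np.array(c['position']); P[d==0]=np.nan
    return P
def st():
    o=observe(); print({k:np.round(o[k],3).tolist() for k in ['clock','joints','tcp_pos','ee_rot','wrist_force','grip_width']})
E
python3 - <<'E'
from h import *
st(); print(grip_depth)
for n in ['top','side']:
    c=cap(n,n+'0.png'); print(n,c['mtx'],c['position'],c['rotation'],[k for k in c])
    np.savez(n+'0.npz',P=cloud(c),f=c['frame'])
E
```

```text
{'clock': 0.0, 'joints': [1.068, 0.246, 1.559, 0.0, 1.339, -0.174], 'tcp_pos': [0.21, 0.615, 0.404], 'ee_rot': [-0.0, 0.164, 0.987, -0.001], 'wrist_force': [-0.3, 0.751, 0.396], 'grip_width': 0.086}
0.1547
top [[433.35163912   0.         282.89290174]
 [  0.         433.35163912 212.16439572]
 [  0.           0.           1.        ]] [0.34327388 0.21651246 1.30787085] [ 0.7157298   0.03880545 -0.02802675 -0.69673488] ['frame', 'depth', 'mtx', 'position', 'rotation']
side [[406.70409013   0.         274.83769743]
 [  0.         406.70409013 204.8694093 ]
 [  0.           0.           1.        ]] [-0.03932985 -0.56216073  0.77694112] [ 0.8643843   0.43103314 -0.11941241 -0.22976266] ['frame', 'depth', 'mtx', 'position', 'rotation']
```

View pics/top0.png

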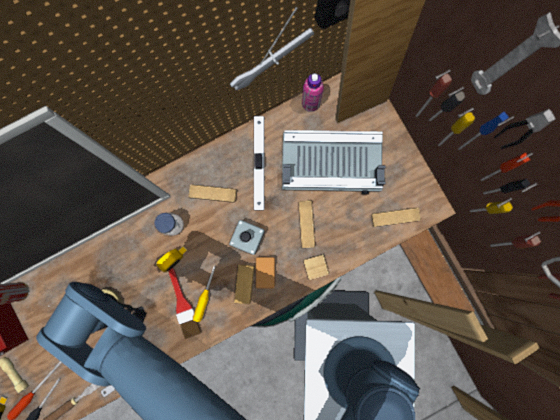

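View pics/side0.png

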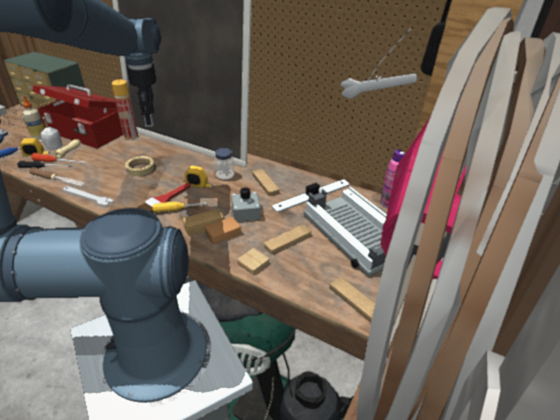

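```bash
cat >> h.py <<'E'
def rect(P,mask,lo,hi,seed=None):
    m=(mask&(P[...,2]>lo)&(P[...,2]<hi)).astype(np.uint8)
    n,l,s,c=cv2.connectedComponentsWithStats(m,connectivity=4)
    out=[]
    for i in range(1,n):
        if s[i,4]<25: continue
        q=P[l==i]; r=cv2.minAreaRect((q[:,:2]*1000).astype(np.float32))
        (cx,cy),(w,h),a=r
        if w>h: a+=90; w,h=h,w   # a: direction of short side; 
        out.append((c[i].round().astype(int).tolist(),s[i,4],[round(cx),round(cy)],[round(w),round(h)],round((a)%180,1),round(float(np.median(q[:,2]))*1000,1)))
    return out
E
python3 - <<'E'
from h import *
for n in ['top','side']:
    P=np.load(n+'0.npz')['P']; f=np.load(n+'0.npz')['f'].astype(int)
    box=(P[...,0]>.3)&(P[...,0]<1.0)&(P[...,1]>-.4)&(P[...,1]<.62)
    print(n,'bench z',np.nanmedian(P[...,2][box&(abs(P[...,2])<.01)]))
    for r in rect(P,box,.009,.2): print(r)
    print('  knob/posts/lips'); 
    for r in rect(P,box&(P[...,1]<.4),.052,.13): print(r)
E
```

```text
top bench z -0.0011033520998473545
([251, 107], np.int32(5171), [722, 331], [76, 630], 29.7, 125.1)
([437, 159], np.int32(8042), [544, -147], [195, 653], 120.0, 115.7)
([332, 161], np.int32(6015), [617, 96], [183, 300], 180.0, 25.5)
([258, 162], np.int32(186), [621, 317], [27, 80], 92.0, 39.8)
([257, 185], np.int32(42), [549, 317], [16, 53], 100.7, 11.1)
([153, 191], np.int32(345), [506, 607], [28, 43], 32.0, 105.4)
([212, 193], np.int32(598), [517, 455], [39, 141], 175.7, 17.9)
([258, 198], np.int32(51), [507, 313], [27, 37], 92.0, 10.7)
([306, 224], np.int32(595), [432, 168], [38, 140], 95.2, 17.5)
([396, 217], np.int32(604), [460, -98], [38, 141], 9.5, 17.1)
([168, 224], np.int32(544), [419, 569], [63, 65], 68.7, 91.8)
([246, 237], np.int32(769), [387, 343], [80, 81], 158.9, 49.3)
([170, 258], np.int32(291), [315, 566], [39, 66], 46.4, 56.0)
([315, 263], np.int32(242), [313, 140], [43, 60], 16.8, 18.4)
([264, 263], np.int32(188), [315, 289], [26, 54], 1.6, 28.7)
([245, 266], np.int32(33), [302, 343], [5, 44], 175.3, 32.7)
([515, 275], np.int32(59), [302, -397], [4, 5], 174.0, 116.
[... 926 characters left out ...]
5, 181], np.int32(316), [514, 452], [40, 147], 175.1, 18.5)
([347, 223], np.int32(4604), [620, 138], [284, 386], 1.7, 27.6)
([243, 208], np.int32(896), [362, 312], [96, 163], 142.9, 47.1)
([287, 238], np.int32(541), [430, 166], [41, 141], 94.8, 18.4)
([258, 257], np.int32(222), [312, 138], [43, 60], 17.7, 19.4)
([353, 296], np.int32(731), [457, -97], [41, 133], 9.2, 18.1)
  knob/posts/lips
([360, 164], np.int32(1492), [779, 279], [68, 264], 14.1, 92.0)
([245, 194], np.int32(141), [384, 339], [29, 32], 103.8, 78.8)
([318, 202], np.int32(263), [566, 178], [62, 128], 0.8, 63.8)
([379, 210], np.int32(33), [701, 97], [7, 52], 2.7, 55.1)
([366, 249], np.int32(295), [558, 28], [47, 164], 3.1, 58.2)
```

Emit:
drive_tool:
  plan:
    - [[85,0.7,-1.09,-0.4,0,0,0],[85,1.4,-2.0,-0.6,0,0,0],[85,2.0,-2.8,-0.8,0,0,0],[85,2.5,-3.7,-1,0,0,0],[85,3.1,-4.4,-1.2,0,0,0]]

```text
clock: 0.6
tcp_pos: [0.3494, 0.4138, 0.3484]
ee_rot: [-0.001, 0.163, 0.987, -0.001]
wrist_force: [0.9, 1.0, -0.5]
grip_width: 0.0847
```

Run:
```python
from h import *
st()
c=cap('top');P=cloud(c);c2=cap('side');P2=cloud(c2)
for n,Q in (('top',P),('side',P2)):
    q=Q.reshape(-1,3)
    for nm,xl,xh in(('near',.53,.553),('far',.69,.715)):
        m=(q[:,0]>xl)&(q[:,0]<xh)&(q[:,1]>-.04 )&(q[:,1]<.23)&(q[:,2]>.0515)&(q[:,2]<.06)
        s=q[m]; 
        if len(s)>10: print(n,nm,len(s),np.polyfit(s[:,1]-.096,s[:,0],1).round(4))
    for nm,yl,yh in(('p+',.19,.27),('p-',-.08,.0)):
        m=(q[:,0]>.53)&(q[:,0]<.62)&(q[:,1]>yl)&(q[:,1]<yh)&(q[:,2]>.076)&(q[:,2]<.1)
        s=q[m]; print(n,nm,len(s),s.min(0).round(3) if len(s) else '',s.max(0).round(3) if len(s) else '')
        m=(q[:,0]>.53)&(q[:,0]<.62)&(q[:,1]>yl)&(q[:,1]<yh)&(q[:,2]>.064)&(q[:,2]<.075)
        s=q[m]; print('  floor',len(s),s.min(0).round(3) if len(s) else '',s.max(0).round(3) if len(s) else '')
    m=(abs(q[:,0]-.385)<.03)&(abs(q[:,1]-.343)<.03)&(q[:,2]>.082)&(q[:,2]<.1)
    s=q[m]; print('knob top',len(s),s.min(0),s.max(0),s.mean(0))
    m=(abs(q[:,0]-.6)<.25)&(abs(q[:,1]-.317)<.035)&(q[:,2]>.006)&(q[:,2]<.02)
    s=q[m]; print('bar',s.min(0),s.max(0),np.polyfit(s[:,0]-.62,s[:,1],1))
    m=(abs(q[:,0]-.62)<.06)&(abs(q[:,1]-.317)<.04)&(q[:,2]>.036)&(q[:,2]<.06)
    s=q[m]; print('grip',len(s),s.min(0),s.max(0),s.mean(0))
```

```text
{'clock': 0.6, 'joints': [0.66, 0.052, 1.882, -0.001, 1.211, -0.582], 'tcp_pos': [0.349, 0.414, 0.348], 'ee_rot': [-0.001, 0.163, 0.987, -0.001], 'wrist_force': [0.891, 1.037, -0.454], 'grip_width': 0.085}
top near 177 [-0.0073  0.5422]
top far 168 [-0.0081  0.7031]
top p+ 46 [0.545 0.222 0.076] [0.599 0.242 0.088]
  floor 93 [0.545 0.222 0.064] [0.592 0.242 0.075]
top p- 45 [ 0.547 -0.05   0.078] [ 0.6   -0.03   0.086]
  floor 106 [ 0.547 -0.05   0.064] [ 0.601 -0.029  0.075]
knob top 92 [0.37162411 0.32745526 0.08381457] [0.40005538 0.35851818 0.0946141 ] [0.38691684 0.34235097 0.08882542]
bar [0.35653509 0.28237427 0.00600601] [0.75889652 0.34928514 0.01966761] [0.03155681 0.31640294]
grip 118 [0.59361111 0.30629392 0.0363238 ] [0.6387035  0.32832526 0.04741994] [0.61624503 0.31728519 0.04238428]
side near 201 [-0.0044  0.5397]
side far 95 [-0.006   0.7006]
side p+ 40 [0.543 0.218 0.076] [0.596 0.245 0.085]
  floor 87 [0.543 0.217 0.064] [0.597 0.24  0.075]
side p- 34 [ 0.544 -0.054  0.076] [ 0.554 -0.03   0.086]
  floor 83 [ 0.545 -0.054  0.065] [ 0.584 -0.031  0.075]
knob top 64 [0.36964274 0.32422842 0.08210864] [0.40089166 0.35232727 0.09239247] [0.38325185 0.33737083 0.08804917]
bar [0.35045946 0.29117215 0.00603947] [0.7803138  0.3361047  0.01990776] [0.04110464 0.31445224]
grip 74 [0.59155836 0.30501548 0.03615491] [0.63596678 0.32823574 0.04643413] [0.61185927 0.31357211 0.04191573]
```

Emit:
drive_tool:
  plan:
    - [[85,0.36,-0.7,-0.4,0,0,0],[85,0.71,-1.41,-0.8,0,0,0],[85,0.71,-1.41,-1.2,0,0,0],[85,0.71,-1.41,-1.9,0,0,0],[85,0.71,-1.41,-2.36,0,0,0]]

```text
clock: 1.2
tcp_pos: [0.3862, 0.341, 0.227]
ee_rot: [-0.002, 0.167, 0.986, -0.003]
wrist_force: [0.3, -0.1, 0.1]
grip_width: 0.0851
```

Emit:
drive_tool:
  plan:
    - [[20,0,0,0,0,0,0],[20,0,0,0,0,0,0],[20,0,0,0,0,0,0],[20,0,0,0,0,0,0],[20,0,0,0,0,0,0]]
  newtons: 60

```text
clock: 1.7
tcp_pos: [0.3868, 0.3417, 0.229]
ee_rot: [-0.001, 0.167, 0.986, -0.002]
wrist_force: [-1.3, 0.7, 6.6]
grip_width: 0.0301
```

Emit:
drive_tool:
  plan:
    - [[20,0,0,0.15,0,0,0],[20,0,0,0.3,0,0,0],[20,0,0,0.42,0,0,0],[20,0,0,0.5,0,0,0],[20,0,0,0.5,0,0,0]]

```text
clock: 2.2
tcp_pos: [0.3863, 0.3413, 0.2514]
ee_rot: [0.0, 0.167, 0.986, -0.001]
wrist_force: [10.8, 8.6, -24.6]
grip_width: 0.0299
```

Emit:
drive_tool:
  plan:
    - [[85,0,0,-0.02,0,0,0],[85,0,0,-0.02,0,0,0],[85,0,0,0,0,0,0],[85,0,0,0.3,0,0,0],[85,0,0,1.2,0,0,0]]

```text
clock: 2.7
tcp_pos: [0.3849, 0.3404, 0.3086]
ee_rot: [-0.004, 0.167, 0.986, -0.004]
wrist_force: [0.3, 0.2, -0.2]
grip_width: 0.0847
```

Emit:
drive_tool:
  plan:
    - [[85,0,0,0.8,0,0,1.5],[85,0.4,-0.6,0.8,0,0,3],[85,0.5,-1.4,0.8,0,0,4.5],[85,0.7,-2.4,0.8,0,0,5],[85,0.9,-3.4,0.8,0,0,5]]

```text
clock: 3.2
tcp_pos: [0.4295, 0.1709, 0.3497]
ee_rot: [-0.002, -0.051, 0.999, -0.004]
wrist_force: [1.0, -0.6, -0.2]
grip_width: 0.0849
```

Run:
```python
from h import *
st()
for n in ('top','side'):
    P=cloud(cap(n)); q=P.reshape(-1,3)
    m=(abs(q[:,0]-.385)<.03)&(abs(q[:,1]-.343)<.03)&(q[:,2]>.06)&(q[:,2]<.13)
    print(n,m.sum(),np.percentile(q[m][:,2],[5,50,90,98]) if m.sum() else 0)
    box=(P[...,0]>.3)&(P[...,0]<.57)&(P[...,1]>-.4)&(P[...,1]<.56)
    for r in rect(P,box,.009,.04):
        if r[1]>150: print(r)
```

```text
{'clock': 3.2, 'joints': [0.134, -0.149, 2.072, -0.009, 1.223, -1.536], 'tcp_pos': [0.429, 0.171, 0.35], 'ee_rot': [-0.002, -0.051, 0.999, -0.004], 'wrist_force': [0.995, -0.616, -0.165], 'grip_width': 0.085}
top 105 [0.10444021 0.10976343 0.11253911 0.11434521]
([471, 226], np.int32(440), [440, -316], [6, 304], 120.2, 24.7)
([211, 193], np.int32(596), [517, 455], [38, 140], 175.6, 18.0)
([395, 217], np.int32(605), [460, -98], [38, 142], 9.2, 17.2)
([307, 239], np.int32(166), [389, 164], [36, 39], 91.4, 17.5)
([264, 263], np.int32(188), [314, 289], [26, 53], 1.6, 28.7)
side 142 [0.06438672 0.10158281 0.11151821 0.11373544]
([265, 181], np.int32(311), [514, 452], [41, 146], 174.2, 18.3)
([342, 244], np.int32(801), [534, 91], [42, 302], 5.9, 23.4)
([241, 219], np.int32(373), [345, 300], [63, 112], 111.2, 27.6)
([287, 237], np.int32(548), [429, 167], [44, 141], 95.9, 18.3)
([258, 257], np.int32(225), [320, 138], [39, 68], 0.0, 19.4)
([353, 296], np.int32(735), [458, -96], [41, 134], 8.3, 18.1)
```

Emit:
drive_tool:
  plan:
    - [[70,0.03,-0.08,-0.9,0,0,0],[70,0.03,-0.08,-1.8,0,0,0],[70,0.03,-0.08,-2.7,0,0,0],[70,0.03,-0.08,-3.3,0,0,0],[70,0.03,-0.08,-3.5,0,0,0]]

```text
clock: 3.8
tcp_pos: [0.4307, 0.1644, 0.1721]
ee_rot: [-0.005, -0.047, 0.999, -0.005]
wrist_force: [-1.4, -0.0, 0.9]
grip_width: 0.07
```

Emit:
drive_tool:
  plan:
    - [[30,0,0,0,0,0,0],[30,0,0,0,0,0,0],[30,0,0,0,0,0,0],[30,0,0,0,0,0,0],[30,0,0,0,0,0,0]]
  newtons: 60

```text
clock: 4.3
tcp_pos: [0.4318, 0.1646, 0.174]
ee_rot: [-0.003, -0.047, 0.999, -0.005]
wrist_force: [-0.8, 1.2, 6.6]
grip_width: 0.0366
```

Emit:
drive_tool:
  plan:
    - [[30,0,0,0.9,0,0,0],[30,0.3,0.03,1.8,0,0,-0.4],[30,1.2,0.06,2.1,0,0,-0.8],[30,2.1,0.06,2.1,0,0,-1],[30,3.0,0.06,2.1,0,0,-1]]

```text
clock: 4.8
tcp_pos: [0.5835, 0.1677, 0.281]
ee_rot: [-0.001, -0.003, 1.0, -0.005]
wrist_force: [1.4, 0.1, -1.8]
grip_width: 0.0369
```

Emit:
drive_tool:
  plan:
    - [[30,0.5,0,0,0,0,0],[30,0.75,0,-0.2,0,0,0],[30,0.75,0,-0.6,0,0,0],[30,0.75,0,-1.0,0,0,0],[30,0.75,0,-1.12,0,0,0]]

```text
clock: 5.3
tcp_pos: [0.62, 0.1675, 0.2226]
ee_rot: [-0.003, -0.003, 1.0, -0.005]
wrist_force: [0.4, -0.6, -1.7]
grip_width: 0.0368
```

Emit:
drive_tool:
  plan:
    - [[30,0,0,0,0,0,0],[30,0,0,0,0,0,0],[50,0,0,-0.02,0,0,0],[52,0,0,0,0,0,0],[52,0,0,0,0,0,0]]

```text
clock: 5.8
tcp_pos: [0.6204, 0.1676, 0.2238]
ee_rot: [-0.002, -0.003, 1.0, -0.005]
wrist_force: [-0.6, 0.3, -0.5]
grip_width: 0.0519
```

Emit:
drive_tool:
  plan:
    - [[52,0,0,0.8,0,0,0],[70,-0.2,-0.3,1.5,0,0,-1.7],[70,-0.7,-1.1,1.8,0,0,-3.4],[70,-1.2,-1.9,1.8,0,0,-5.1],[70,-1.7,-2.7,1.8,0,0,-6.8]]

```text
clock: 6.3
tcp_pos: [0.5346, 0.0316, 0.3153]
ee_rot: [-0.002, 0.292, 0.956, -0.004]
wrist_force: [0.4, -0.7, 0.4]
grip_width: 0.0697
```

Emit:
drive_tool:
  plan:
    - [[70,-0.4,-0.7,0,0,0,-1.7],[70,-0.8,-1.4,0,0,0,-3.4],[70,-1.2,-2.0,0,0,0,-5.1],[70,-1.4,-2.4,0,0,0,-6.8],[70,-1.5,-2.5,0,0,0,-8.5]]

```text
clock: 6.8
tcp_pos: [0.4589, -0.0952, 0.316]
ee_rot: [-0.003, 0.622, 0.783, -0.003]
wrist_force: [-0.6, -0.1, 0.1]
grip_width: 0.0696
```

Run:
```python
from h import *
st()
for n in ('top','side'):
    P=cloud(cap(n,n+'1.png'))
    box=(P[...,0]>.3)&(P[...,0]<.57)&(P[...,1]>-.4)&(P[...,1]<.56)
    for r in rect(P,box,.009,.04):
        if r[1]>150: print(r)
    box=(P[...,0]>.548)&(P[...,0]<.697)&(P[...,1]>-.03)&(P[...,1]<.22)
    print('laid',[r for r in rect(P,box,.056,.09) if r[1]>100])
```

```text
{'clock': 6.8, 'joints': [-0.446, -0.084, 2.08, -0.005, 1.152, -0.672], 'tcp_pos': [0.459, -0.095, 0.316], 'ee_rot': [-0.003, 0.622, 0.783, -0.003], 'wrist_force': [-0.617, -0.076, 0.101], 'grip_width': 0.07}
([334, 190], np.int32(314), [537, 95], [17, 296], 178.5, 22.0)
([212, 193], np.int32(598), [517, 454], [39, 141], 175.3, 18.0)
([385, 218], np.int32(344), [456, -73], [38, 91], 9.9, 17.2)
([483, 246], np.int32(241), [381, -349], [6, 168], 119.7, 24.5)
([315, 263], np.int32(242), [313, 140], [43, 60], 16.6, 18.8)
([264, 263], np.int32(188), [315, 289], [26, 54], 1.7, 28.6)
laid [([308, 159], np.int32(617), [621, 169], [38, 140], 90.4, 65.8)]
([265, 181], np.int32(317), [515, 452], [40, 148], 175.2, 18.4)
([323, 227], np.int32(377), [535, 153], [12, 181], 0.7, 23.1)
([241, 219], np.int32(373), [344, 298], [61, 112], 112.3, 27.8)
([258, 257], np.int32(227), [319, 137], [38, 67], 3.8, 19.4)
([366, 266], np.int32(239), [541, -37], [33, 62], 32.3, 23.2)
([353, 296], np.int32(735), [457, -96], [42, 133], 10.1, 18.0)
laid [([337, 206], np.int32(357), [607, 166], [42, 117], 90.5, 66.1)]
```

View pics/top1.png

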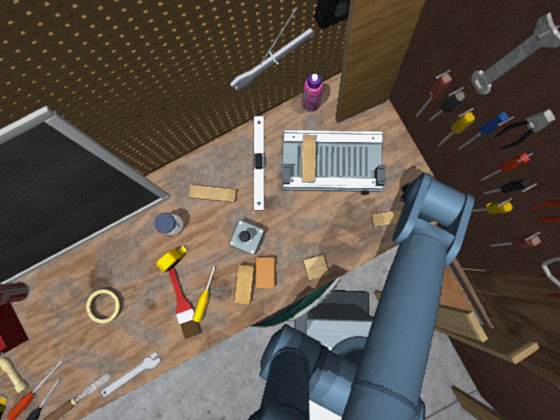

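Emit:
drive_tool:
  plan:
    - [[70,0,-0.03,-0.7,0,0,-0.72],[70,0,-0.03,-1.5,0,0,-0.72],[70,0,-0.03,-2.2,0,0,-0.72],[70,0,-0.03,-2.7,0,0,-0.72],[70,0,-0.03,-2.84,0,0,-0.72]]

```text
clock: 7.4
tcp_pos: [0.4583, -0.0947, 0.1714]
ee_rot: [-0.005, 0.642, 0.766, -0.003]
wrist_force: [0.8, -1.5, 0.2]
grip_width: 0.07
```

Emit:
drive_tool:
  plan:
    - [[30,0,0,0,0,0,0],[30,0,0,0,0,0,0],[30,0,0,0,0,0,0],[30,0,0,0,0,0,0],[30,0,0,0,0,0,0]]
  newtons: 60

```text
clock: 7.9
tcp_pos: [0.4592, -0.095, 0.1729]
ee_rot: [-0.004, 0.642, 0.766, -0.003]
wrist_force: [-1.6, 0.5, 7.8]
grip_width: 0.0367
```

Emit:
drive_tool:
  plan:
    - [[30,0,0,0.8,0,0,0],[30,0,0,1.7,0,0,1.6],[30,0,0,2.4,0,0,3.2],[30,0.3,0.2,2.6,0,0,4.8],[30,0.8,0.5,2.6,0,0,6.4]]

```text
clock: 8.4
tcp_pos: [0.4998, -0.0703, 0.3061]
ee_rot: [-0.0, 0.404, 0.915, -0.004]
wrist_force: [0.0, 0.1, -1.0]
grip_width: 0.0368
```

Emit:
drive_tool:
  plan:
    - [[30,0.5,0.4,0,0,0,1.6],[30,1.0,0.8,0,0,0,3.2],[30,1.5,1.2,0,0,0,4.8],[30,2.0,1.6,0,0,0,6.4],[30,2.4,1.9,0,0,0,8.0]]

```text
clock: 8.9
tcp_pos: [0.6207, 0.0259, 0.3062]
ee_rot: [0.001, 0.064, 0.998, -0.003]
wrist_force: [0.1, -0.9, 0.3]
grip_width: 0.0368
```

Emit:
drive_tool:
  plan:
    - [[30,0,-0.04,-0.2,0,0,1.0],[30,0,-0.04,-0.6,0,0,1.54],[30,0,-0.04,-1.2,0,0,1.54],[30,0,-0.04,-1.6,0,0,1.54],[30,0,-0.04,-1.66,0,0,1.54]]

```text
clock: 9.4
tcp_pos: [0.6199, 0.024, 0.2212]
ee_rot: [-0.0, -0.004, 1.0, -0.003]
wrist_force: [-1.2, 0.0, -1.2]
grip_width: 0.0369
```

Emit:
drive_tool:
  plan:
    - [[30,0,0,0,0,0,0],[30,0,0,0,0,0,0],[50,0,0,-0.02,0,0,0],[52,0,0,0,0,0,0],[52,0,0,0,0,0,0]]

```text
clock: 9.9
tcp_pos: [0.6202, 0.024, 0.2221]
ee_rot: [0.001, -0.004, 1.0, -0.003]
wrist_force: [0.1, -0.3, 0.6]
grip_width: 0.0521
```

Emit:
drive_tool:
  plan:
    - [[52,0,0,0.8,0,0,0],[70,-0.1,0.3,1.5,0,0,-1.6],[70,-0.3,1.2,1.7,0,0,-3.2],[70,-0.5,2.1,1.7,0,0,-4.8],[70,-0.7,3.0,1.7,0,0,-6.4]]

```text
clock: 10.4
tcp_pos: [0.5849, 0.1753, 0.3085]
ee_rot: [0.001, 0.275, 0.961, -0.003]
wrist_force: [-0.5, -0.6, -0.3]
grip_width: 0.0699
```

Emit:
drive_tool:
  plan:
    - [[70,-0.3,0.95,0,0,0,-1.6],[70,-0.6,1.9,0,0,0,-3.2],[70,-0.9,2.8,0,0,0,-4.8],[70,-1.1,3.7,0,0,0,-6.4],[70,-1.3,4.6,0,0,0,-8]]

```text
clock: 10.9
tcp_pos: [0.519, 0.4073, 0.3091]
ee_rot: [-0.0, 0.59, 0.808, -0.002]
wrist_force: [1.2, 0.3, 0.2]
grip_width: 0.0699
```

Run:
```python
from h import *
st()
for n in ('top','side'):
    P=cloud(cap(n))
    box=(P[...,0]>.3)&(P[...,0]<.6)&(P[...,1]>.25)&(P[...,1]<.56)
    for r in rect(P,box,.009,.04):
        if r[1]>150: print(r)
    box=(P[...,0]>.548)&(P[...,0]<.697)&(P[...,1]>-.03)&(P[...,1]<.22)
    print('laid',[r for r in rect(P,box,.056,.09) if r[1]>100])
```

```text
{'clock': 10.9, 'joints': [0.494, 0.362, 1.596, -0.002, 1.188, 0.186], 'tcp_pos': [0.519, 0.407, 0.309], 'ee_rot': [-0.0, 0.59, 0.808, -0.002], 'wrist_force': [1.191, 0.296, 0.23], 'grip_width': 0.07}
laid [([357, 157], np.int32(636), [627, 25], [39, 140], 89.7, 65.4), ([308, 158], np.int32(619), [621, 168], [35, 139], 91.3, 66.0)]
([265, 181], np.int32(312), [515, 452], [40, 146], 175.9, 18.4)
([241, 219], np.int32(373), [345, 300], [62, 113], 111.7, 27.9)
laid [([342, 204], np.int32(487), [619, 166], [41, 143], 90.4, 66.0), ([368, 234], np.int32(370), [606, 24], [40, 106], 90.3, 66.1)]
```

Emit:
drive_tool:
  plan:
    - [[70,-0.06,0.5,-0.4,0,0,-1.6],[70,-0.06,0.93,-0.8,0,0,-3.2],[70,-0.06,0.93,-1.6,0,0,-4.4],[70,-0.06,0.93,-2.4,0,0,-4.4],[70,-0.06,0.93,-2.7,0,0,-4.4]]

```text
clock: 11.5
tcp_pos: [0.5134, 0.4549, 0.1695]
ee_rot: [-0.001, 0.73, 0.684, -0.005]
wrist_force: [-1.2, -0.9, -0.4]
grip_width: 0.0702
```

Emit:
drive_tool:
  plan:
    - [[30,0,0,0,0,0,0],[30,0,0,0,0,0,0],[30,0,0,0,0,0,0],[30,0,0,0,0,0,0],[30,0,0,0,0,0,0]]
  newtons: 60

```text
clock: 12.0
tcp_pos: [0.5149, 0.4553, 0.1726]
ee_rot: [-0.001, 0.73, 0.684, -0.003]
wrist_force: [1.3, -1.7, 6.3]
grip_width: 0.0368
```

Emit:
drive_tool:
  plan:
    - [[30,0,0,0.8,0,0,0],[30,0,0,1.7,0,0,1.6],[30,0,-0.4,2.4,0,0,3.2],[30,0.3,-1.2,2.7,0,0,4.8],[30,0.6,-2.0,2.7,0,0,6.4]]

```text
clock: 12.5
tcp_pos: [0.5453, 0.3551, 0.3123]
ee_rot: [0.002, 0.51, 0.86, -0.0]
wrist_force: [1.5, -1.3, -1.6]
grip_width: 0.0365
```

Emit:
drive_tool:
  plan:
    - [[30,0.3,-0.9,0,0,0,1.6],[30,0.6,-1.8,0,0,0,3.2],[30,0.9,-2.7,0,0,0,4.8],[30,1.1,-3.6,0,0,0,6.4],[30,1.3,-4.4,0,0,0,8]]

```text
clock: 13.0
tcp_pos: [0.6101, 0.133, 0.3126]
ee_rot: [0.002, 0.182, 0.983, 0.001]
wrist_force: [1.2, 0.2, -1.6]
grip_width: 0.0368
```

Emit:
drive_tool:
  plan:
    - [[30,0.2,-0.5,0,0,0,1.6],[30,0.2,-0.74,0,0,0,3.2],[30,0.2,-0.74,-0.2,0,0,4.28],[30,0.2,-0.74,-0.8,0,0,4.28],[30,0.2,-0.74,-1.2,0,0,4.28]]

```text
clock: 13.5
tcp_pos: [0.6194, 0.0958, 0.2516]
ee_rot: [0.001, -0.003, 1.0, 0.001]
wrist_force: [-0.3, 0.0, -2.3]
grip_width: 0.0373
```

Run:
```python
from h import *
st()
P=cloud(cap('top'))
box=(P[...,0]>.52)&(P[...,0]<.72)&(P[...,1]>-.03)&(P[...,1]<.22)
print([r for r in rect(P,box,.06,.12) if r[1]>60])
```

```text
{'clock': 13.5, 'joints': [-0.028, 0.367, 1.709, 0.003, 1.065, -1.607], 'tcp_pos': [0.619, 0.096, 0.252], 'ee_rot': [0.001, -0.003, 1.0, 0.001], 'wrist_force': [-0.283, 0.032, -2.302], 'grip_width': 0.037}
[([308, 159], np.int32(577), [621, 169], [38, 140], 90.5, 65.8)]
```

Emit:
drive_tool:
  plan:
    - [[30,0,0,-0.3,0,0,0],[30,0,0,-0.57,0,0,0],[30,0,0,-0.59,0,0,0],[30,0,0,-0.59,0,0,0],[50,0,0,-0.6,0,0,0]]

```text
clock: 14.05
tcp_pos: [0.6184, 0.0959, 0.2186]
ee_rot: [-0.002, -0.003, 1.0, 0.001]
wrist_force: [0.4, -0.5, 0.3]
grip_width: 0.0493
```

Emit:
drive_tool:
  plan:
    - [[52,0,0,0,0,0,0],[52,0,0,0,0,0,0],[52,0,0,0.8,0,0,0],[52,0,0.3,1.6,0,0,-1.6],[60,0,1.2,1.6,0,0,-3.2]]

```text
clock: 14.55
tcp_pos: [0.6211, 0.1543, 0.3058]
ee_rot: [0.005, 0.141, 0.99, 0.003]
wrist_force: [1.5, 0.1, 1.5]
grip_width: 0.0602
```

Emit:
drive_tool:
  plan:
    - [[60,0,0.9,0,0,0,0],[60,0,1.8,0,0,0,0],[60,0,2.7,0,0,0,0],[60,0,3.5,0,0,0,0],[60,0,4.3,0,0,0,0]]

```text
clock: 15.05
tcp_pos: [0.6208, 0.3711, 0.3056]
ee_rot: [0.005, 0.141, 0.99, 0.002]
wrist_force: [1.4, -0.5, 0.1]
grip_width: 0.06
```

Run:
```python
from h import *
st()
for n in ('top','side'):
    c=cap(n,n+'2.png');P=cloud(c)
    box=(P[...,0]>.548)&(P[...,0]<.697)&(P[...,1]>-.03)&(P[...,1]<.22)
    print('laid',[r for r in rect(P,box,.056,.09) if r[1]>100])
    q=P.reshape(-1,3)
    m=(abs(q[:,0]-.62)<.16)&(abs(q[:,1]-.317)<.04)&(q[:,2]>.007)&(q[:,2]<.02)
    s=q[m]; 
    if len(s)>20: r=cv2.minAreaRect((s[:,:2]*1000).astype(np.float32)); print('bar',len(s),r)
    m=(abs(q[:,0]-.62)<.06)&(abs(q[:,1]-.317)<.04)&(q[:,2]>.04)&(q[:,2]<.06)
    s=q[m]; 
    if len(s)>20: print('grip',cv2.minAreaRect((s[:,:2]*1000).astype(np.float32)),np.median(s[:,2]))
    cv2.imwrite('pics/%s2c.png'%n,cv2.resize(c['frame'][90:270,200:440,::-1],None,fx=3,fy=3,interpolation=cv2.INTER_CUBIC))
```

```text
{'clock': 15.05, 'joints': [0.383, 0.5, 1.418, -0.0, 1.213, -0.906], 'tcp_pos': [0.621, 0.371, 0.306], 'ee_rot': [0.005, 0.141, 0.99, 0.002], 'wrist_force': [1.417, -0.475, 0.13], 'grip_width': 0.06}
laid [([357, 157], np.int32(629), [627, 25], [39, 140], 90.1, 65.4), ([308, 158], np.int32(619), [620, 169], [38, 139], 90.2, 65.8), ([332, 160], np.int32(624), [619, 99], [38, 141], 90.7, 65.6)]
bar 264 ((676.058349609375, 315.64996337890625), (192.686767578125, 35.275184631347656), 7.202447414398193)
laid [([342, 204], np.int32(482), [620, 166], [41, 143], 89.9, 65.9), ([357, 217], np.int32(515), [619, 97], [41, 142], 91.0, 66.0), ([368, 234], np.int32(370), [606, 25], [43, 107], 93.5, 66.1)]
bar 399 ((615.1929321289062, 314.844970703125), (290.0904541015625, 34.061588287353516), 2.039738655090332)
grip ((612.5157470703125, 315.27801513671875), (44.98521041870117, 21.892152786254883), 2.3502864837646484) 0.043194438372600674
```

View pics/top2c.png

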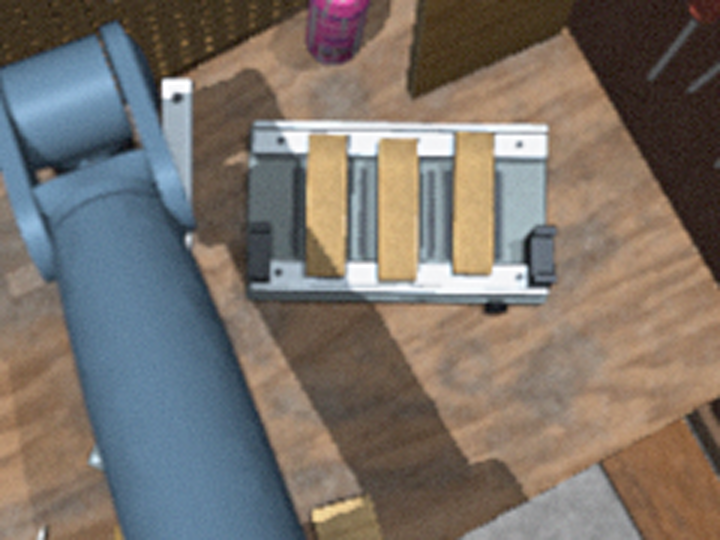

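Emit:
drive_tool:
  plan:
    - [[60,-0.06,-0.5,-0.2,0,0,1.6],[60,-0.12,-1.09,-0.5,0,0,3.2],[60,-0.12,-1.09,-1.2,0,0,3.66],[60,-0.12,-1.09,-2.0,0,0,3.66],[60,-0.12,-1.09,-2.34,0,0,3.66]]

```text
clock: 15.65
tcp_pos: [0.6125, 0.3177, 0.1842]
ee_rot: [0.001, -0.02, 1.0, 0.003]
wrist_force: [0.3, -0.4, -0.3]
grip_width: 0.0603
```

Emit:
drive_tool:
  plan:
    - [[60,0,0,0,0,0,0],[10,0,0,0,0,0,0],[10,0,0,0,0,0,0],[10,0,0,0,0,0,0],[10,0,0,0,0,0,0]]
  newtons: 80

```text
clock: 16.15
tcp_pos: [0.6137, 0.318, 0.1871]
ee_rot: [0.003, -0.02, 1.0, 0.003]
wrist_force: [-0.2, -1.7, 6.9]
grip_width: 0.0207
```

Emit:
drive_tool:
  plan:
    - [[10,0,0,0.7,0,0,0],[10,0,0,1.5,0,0,0],[10,0,0,2.3,0,0,0],[10,0,0,2.9,0,0,-1.2],[10,0,0,3.0,0,0,-2.4]]

```text
clock: 16.65
tcp_pos: [0.6144, 0.3185, 0.3427]
ee_rot: [0.008, 0.086, 0.996, 0.005]
wrist_force: [1.4, -0.2, -1.5]
grip_width: 0.0208
```

Emit:
drive_tool:
  plan:
    - [[10,-0.1,-0.4,0,0,0,-1.5],[10,-0.2,-0.8,0,0,0,-3],[10,-0.3,-1.3,0,0,0,-4.5],[10,-0.4,-1.8,0,0,0,-6],[10,-0.5,-2.2,0,0,0,-7.5]]

```text
clock: 17.15
tcp_pos: [0.5888, 0.2075, 0.3425]
ee_rot: [0.008, 0.404, 0.915, 0.002]
wrist_force: [0.5, 0.4, -3.0]
grip_width: 0.0207
```

Emit:
drive_tool:
  plan:
    - [[10,-0.1,-0.5,0,0,0,-1.68],[10,-0.2,-1.0,0,0,0,-3.36],[10,-0.3,-1.5,0,0,0,-5.04],[10,-0.35,-2.0,0,0,0,-6.7],[10,-0.35,-2.23,0,0,0,-8.38]]

```text
clock: 17.65
tcp_pos: [0.5706, 0.0946, 0.3423]
ee_rot: [0.008, 0.707, 0.707, -0.001]
wrist_force: [0.4, -0.3, -3.4]
grip_width: 0.0211
```

Emit:
drive_tool:
  plan:
    - [[10,0,0,-0.3,0,0,0],[10,0,0,-0.7,0,0,0],[10,0,0,-1.0,0,0,0],[10,0,0,-1.1,0,0,0],[10,0,0,-1.1,0,0,0]]

```text
clock: 18.15
tcp_pos: [0.5701, 0.0951, 0.2857]
ee_rot: [0.007, 0.707, 0.708, -0.002]
wrist_force: [-0.1, 0.4, -1.8]
grip_width: 0.021
```

Run:
```python
from h import *
st()
for n in ('top','side'):
    c=cap(n,n+'3.png');P=cloud(c); q=P.reshape(-1,3)
    z=q[:,2]
    for nm,a,b in(('bar',.1,.128),):
        m=(abs(q[:,0]-.571)<.03)&(q[:,1]>-.08)&(q[:,1]<.27)&(z>a)&(z<b)
        s=q[m]; r=cv2.minAreaRect((s[:,:2]*1000).astype(np.float32)); print(n,nm,len(s),r,np.median(s[:,2]))
        for lo,hi in((-.06,-.02),(.21,.25)):
            t=s[(s[:,1]>lo)&(s[:,1]<hi)]; 
            if len(t): print('  end',lo,len(t),t.min(0).round(4),t.max(0).round(4),np.median(t[:,2]).round(4))
    cv2.imwrite('pics/%s3c.png'%n,cv2.resize(c['frame'][90:270,200:440,::-1],None,fx=3,fy=3,interpolation=cv2.INTER_CUBIC))
```

```text
{'clock': 18.15, 'joints': [-0.029, 0.215, 1.826, -0.015, 1.092, -0.023], 'tcp_pos': [0.57, 0.095, 0.286], 'ee_rot': [0.007, 0.707, 0.708, -0.002], 'wrist_force': [-0.063, 0.375, -1.83], 'grip_width': 0.021}
top bar 512 ((571.347412109375, 91.87589263916016), (289.9818420410156, 31.4115047454834), 89.98160552978516) 0.10687731504033648
  end -0.06 115 [ 0.5565 -0.0531  0.1009] [ 0.5856 -0.0229  0.1138] 0.108
  end 0.21 110 [0.5557 0.2108 0.1004] [0.5855 0.2369 0.1147] 0.1066
side bar 770 ((566.090087890625, 91.87059020996094), (40.802860260009766, 288.9659729003906), 0.023170409724116325) 0.10925486785200045
  end -0.06 87 [ 0.5538 -0.0526  0.101 ] [ 0.584  -0.0203  0.1136] 0.1098
  end 0.21 58 [0.5537 0.21   0.1004] [0.5864 0.2364 0.1132] 0.1083
```

View pics/side3c.png

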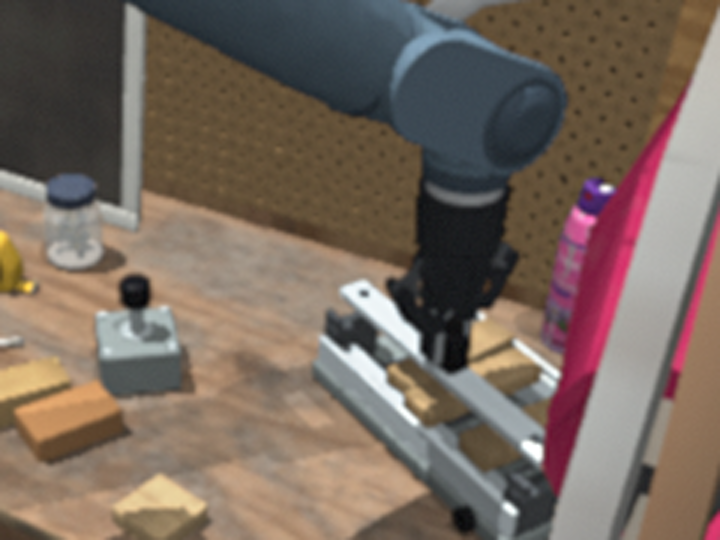

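Emit:
drive_tool:
  plan:
    - [[10,0.03,0.08,0,0,0,0.06],[10,0.03,0.08,-0.15,0,0,0.06],[10,0.03,0.08,-0.35,0,0,0.06],[10,0.03,0.08,-0.5,0,0,0.06],[10,0.03,0.08,-0.57,0,0,0.06]]

```text
clock: 18.75
tcp_pos: [0.5718, 0.0989, 0.2575]
ee_rot: [0.008, 0.705, 0.709, -0.002]
wrist_force: [-0.0, -1.2, -0.0]
grip_width: 0.021
```

Run:
```python
from h import *
st()
for n in ('top','side'):
    c=cap(n);P=cloud(c); q=P.reshape(-1,3)
    z=q[:,2]
    m=(abs(q[:,0]-.571)<.02)&(q[:,1]>-.08)&(q[:,1]<.27)&(z>.073)&(z<.09)
    s=q[m]
    for lo,hi in((-.06,-.02),(.21,.25)):
            t=s[(s[:,1]>lo)&(s[:,1]<hi)&(abs(s[:,0]-.571)<.01)]; 
            if len(t): print(n,'  end',lo,len(t),np.percentile(t[:,2],[5,50,95]).round(4))
```

```text
{'clock': 18.75, 'joints': [-0.022, 0.262, 1.831, -0.016, 1.041, -0.02], 'tcp_pos': [0.572, 0.099, 0.258], 'ee_rot': [0.008, 0.705, 0.709, -0.002], 'wrist_force': [-0.041, -1.178, -0.007], 'grip_width': 0.021}
top   end -0.06 69 [0.0762 0.0795 0.0841]
top   end 0.21 75 [0.0748 0.0793 0.0833]
side   end -0.06 61 [0.0767 0.0805 0.0831]
side   end 0.21 42 [0.0775 0.0799 0.082 ]
```

Bar top reads about 80 mm at both ends, which means it's seated on the notch floors. I'll release it.

Emit:
drive_tool:
  plan:
    - [[10,0,0,-0.02,0,0,0],[50,0,0,-0.02,0,0,0],[50,0,0,0,0,0,0],[50,0,0,0.1,0,0,0],[50,0,0,0.8,0,0,0]]

```text
clock: 19.35
tcp_pos: [0.5706, 0.0988, 0.2952]
ee_rot: [0.005, 0.705, 0.709, -0.004]
wrist_force: [0.1, -0.0, -0.6]
grip_width: 0.05
```

Emit:
drive_tool:
  plan:
    - [[50,0,0,0.8,0,0,0],[20,-0.5,0.5,1.2,0,0,1.6],[0,-1,1.3,1.2,0,0,3.2],[0,-1.5,2.1,1.2,0,0,4.8],[0,-2,2.9,1.2,0,0,6.4]]

```text
clock: 19.85
tcp_pos: [0.4696, 0.245, 0.3566]
ee_rot: [0.007, 0.48, 0.877, -0.002]
wrist_force: [1.2, 0.7, -0.2]
grip_width: -0.0003
```

Run:
```python
from h import *
st()
for n in ('top','side'):
    c=cap(n,n+'4.png');P=cloud(c); q=P.reshape(-1,3)
    m=(abs(q[:,0]-.571)<.02)&(q[:,1]>-.08)&(q[:,1]<.27)&(q[:,2]>.072)&(q[:,2]<.09)
    s=q[m]
    for lo,hi in((-.06,-.02),(.21,.25)):
            t=s[(s[:,1]>lo)&(s[:,1]<hi)&(abs(s[:,0]-.571)<.01)]; 
            if len(t): print(n,'  end',lo,len(t),np.percentile(t[:,2],[5,50,95]).round(4))
    cv2.imwrite('pics/%s4c.png'%n,cv2.resize(c['frame'][90:270,200:440,::-1],None,fx=3,fy=3,interpolation=cv2.INTER_CUBIC))
```

```text
{'clock': 19.85, 'joints': [0.269, 0.012, 1.907, -0.013, 1.216, -0.296], 'tcp_pos': [0.47, 0.245, 0.357], 'ee_rot': [0.007, 0.48, 0.877, -0.002], 'wrist_force': [1.19, 0.715, -0.16], 'grip_width': -0.0}
top   end -0.06 70 [0.074  0.0783 0.0821]
side   end -0.06 63 [0.0737 0.0794 0.0816]
side   end 0.21 38 [0.0773 0.0801 0.0825]
```

View pics/top4c.png

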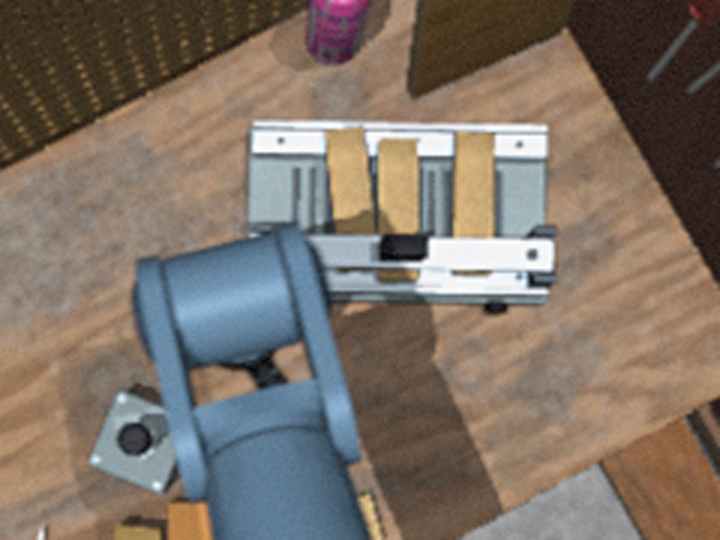

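Emit:
drive_tool:
  plan:
    - [[0,-0.8,0.9,0,0,0,0],[0,-1.2,1.5,0,0,0,0],[0,-1.65,1.94,0,0,0,0],[0,-1.65,1.94,0,0,0,0],[0,-1.65,1.94,0,0,0,0]]

```text
clock: 20.45
tcp_pos: [0.3855, 0.3444, 0.3567]
ee_rot: [0.006, 0.478, 0.878, -0.002]
wrist_force: [0.2, -1.2, 0.7]
grip_width: 0.0002
```

Run:
```python
from h import *
st()
c=cap('top','top5.png');P=cloud(c)
f=c['frame']; 
box=(P[...,0]>.59)&(P[...,0]<.705)&(P[...,1]>-.03)&(P[...,1]<.22)
for r in rect(P,box,.06,.078): print(r)
q=P.reshape(-1,3)
m=(q[:,0]>.595)&(q[:,0]<.71)&(q[:,1]>.11)&(q[:,1]<.22)&(q[:,2]>.059)&(q[:,2]<.075); s=q[m]
print(np.polyfit(s[:,0],s[:,2],1),s.min(0),s.max(0)); print(cv2.boxPoints(cv2.minAreaRect((s[:,:2]*1000).astype(np.float32))))
P=cloud(cap('side','side5.png')); box=(P[...,0]>.59)&(P[...,0]<.705)&(P[...,1]>-.03)&(P[...,1]<.22)
for r in rect(P,box,.06,.078): print(r)
cv2.imwrite('pics/top5c.png',cv2.resize(f[110:210,260:400,::-1],None,fx=5,fy=5,interpolation=cv2.INTER_CUBIC))
```

```text
{'clock': 20.45, 'joints': [0.512, -0.019, 1.937, -0.014, 1.22, -0.057], 'tcp_pos': [0.385, 0.344, 0.357], 'ee_rot': [0.006, 0.478, 0.878, -0.002], 'wrist_force': [0.192, -1.158, 0.662], 'grip_width': 0.0}
([316, 150], np.int32(475), [644, 146], [38, 109], 97.5, 65.7)
([357, 151], np.int32(462), [644, 26], [38, 105], 89.1, 65.5)
([332, 152], np.int32(412), [642, 99], [35, 96], 91.0, 65.9)
[-0.00206004  0.06707279] [0.59510502 0.11000267 0.05976101] [0.70233439 0.18760618 0.07337095]
[[594.4606  186.30202]
 [595.38525 109.81603]
 [703.25916 111.12019]
 [702.3345  187.60617]]
([363, 209], np.int32(476), [648, 123], [88, 102], 171.2, 66.3)
([375, 230], np.int32(152), [628, 23], [39, 59], 90.7, 66.5)
```

View pics/top5c.png

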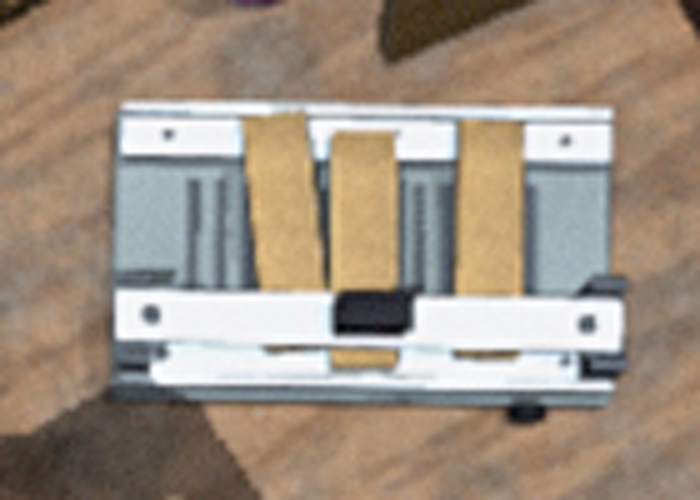

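Emit:
drive_tool:
  plan:
    - [[0,0.7,-0.35,0,0,0,1.6],[0,1.4,-0.7,0,0,0,3.2],[0,2.1,-1.05,0,0,0,4.8],[0,2.8,-1.4,0,0,0,6.4],[0,3.5,-1.75,0,0,0,8.0]]

```text
clock: 21.05
tcp_pos: [0.5635, 0.2537, 0.3566]
ee_rot: [0.007, 0.149, 0.989, 0.0]
wrist_force: [-0.1, 1.3, 0.4]
grip_width: 0.0
```

Emit:
drive_tool:
  plan:
    - [[0,0.7,-0.35,0,0,0,1.6],[0,1.4,-0.7,0,0,0,3.2],[0,2.1,-1.0,0,0,0,3.5],[0,2.1,-1.0,-0.6,0,0,3.5],[0,2.1,-1.0,-1.2,0,0,3.5]]

```text
clock: 21.55
tcp_pos: [0.6707, 0.2009, 0.297]
ee_rot: [0.008, -0.001, 1.0, 0.002]
wrist_force: [-0.6, -0.2, -1.3]
grip_width: -0.0003
```

Emit:
drive_tool:
  plan:
    - [[0,-0.1,0.1,-0.5,0,0,0],[0,-0.1,0.1,-1.0,0,0,0],[0,-0.1,0.1,-1.34,0,0,0],[0,-0.1,-0.1,-1.34,0,0,0],[0,-0.1,-0.3,-1.34,0,0,0]]

```text
clock: 22.05
tcp_pos: [0.6663, 0.1846, 0.2305]
ee_rot: [0.009, -0.001, 1.0, 0.001]
wrist_force: [0.6, -0.6, 0.2]
grip_width: 0.0001
```

```bash
cat > m.py <<'E'
from h import *
st()
P=cloud(cap('top'))
box=(P[...,0]>.59)&(P[...,0]<.705)&(P[...,1]>-.03)&(P[...,1]<.24)
for r in rect(P,box,.06,.075): print(r)
P=cloud(cap('side'))
for r in rect(P,box*0+((P[...,0]>.59)&(P[...,0]<.705)&(P[...,1]>-.03)&(P[...,1]<.24))>0,.06,.075): print(r)
E
python3 m.py
```

```text
{'clock': 22.05, 'joints': [0.107, 0.523, 1.537, 0.001, 1.064, -1.467], 'tcp_pos': [0.666, 0.185, 0.231], 'ee_rot': [0.009, -0.001, 1.0, 0.001], 'wrist_force': [0.584, -0.594, 0.231], 'grip_width': 0.0}
([357, 151], np.int32(466), [644, 25], [39, 105], 90.4, 65.7)
([337, 153], np.int32(78), [643, 87], [12, 93], 90.5, 65.9)
([351, 196], np.int32(30), [662, 179], [13, 25], 45.3, 69.0)
([359, 203], np.int32(204), [662, 147], [41, 74], 97.4, 66.2)
([366, 213], np.int32(265), [643, 97], [40, 90], 91.2, 66.1)
([375, 230], np.int32(150), [629, 23], [40, 61], 87.0, 66.4)
```

Emit:
drive_tool:
  plan:
    - [[0,0,-0.06,0,0,0,0],[0,0,-0.12,0,0,0,0],[0,0,-0.18,0,0,0,0],[0,0,-0.22,0,0,0,0],[0,0,-0.22,0,0,0,0]]

```text
clock: 22.65
tcp_pos: [0.6675, 0.1733, 0.2334]
ee_rot: [0.011, -0.0, 1.0, 0.002]
wrist_force: [1.4, 2.8, 4.9]
grip_width: -0.0001
```

```bash
python3 m.py
```

```text
{'clock': 22.65, 'joints': [0.09, 0.515, 1.543, 0.002, 1.061, -1.482], 'tcp_pos': [0.667, 0.173, 0.233], 'ee_rot': [0.011, -0.0, 1.0, 0.002], 'wrist_force': [1.435, 2.829, 4.861], 'grip_width': -0.0}
([357, 151], np.int32(469), [644, 26], [39, 105], 89.4, 65.3)
([362, 208], np.int32(499), [650, 130], [90, 120], 171.3, 66.3)
([375, 230], np.int32(148), [629, 24], [37, 62], 93.5, 66.3)
```

Emit:
drive_tool:
  plan:
    - [[0,0,0.15,0,0,0,0],[0,0,0.4,0.1,0,0,0],[0,0,0.8,0.6,0,0,0],[0,0,1.5,1.4,0,0,0],[0,0,2.4,1.6,0,0,0]]

```text
clock: 23.25
tcp_pos: [0.6683, 0.294, 0.3176]
ee_rot: [0.014, 0.001, 1.0, 0.002]
wrist_force: [1.3, 0.4, 0.6]
grip_width: -0.0002
```

```bash
python3 m.py
```

```text
{'clock': 23.25, 'joints': [0.26, 0.499, 1.395, -0.003, 1.22, -1.308], 'tcp_pos': [0.668, 0.294, 0.318], 'ee_rot': [0.014, 0.001, 1.0, 0.002], 'wrist_force': [1.314, 0.439, 0.624], 'grip_width': -0.0}
([317, 151], np.int32(469), [644, 143], [38, 107], 95.6, 65.7)
([357, 151], np.int32(467), [644, 25], [38, 107], 90.2, 65.6)
([332, 152], np.int32(413), [641, 99], [36, 95], 90.8, 65.8)
([363, 209], np.int32(474), [646, 122], [90, 101], 89.4, 66.3)
([375, 230], np.int32(151), [627, 23], [39, 58], 89.6, 66.2)
```

Emit:
drive_tool:
  plan:
    - [[0,0,-0.8,-0.2,0,0.32,0],[0,0,-1.6,-1.0,0,0.32,0],[0,0,-1.95,-1.7,0,0.32,0],[0,0,-2.05,-1.76,0,0.32,0],[0,0,-2.2,-1.76,0,0.32,0]]

```text
clock: 23.85
tcp_pos: [0.666, 0.1891, 0.2272]
ee_rot: [-0.002, -0.003, 1.0, 0.003]
wrist_force: [0.8, 1.1, 0.6]
grip_width: 0.0001
```

Emit:
drive_tool:
  plan:
    - [[0,0,-0.08,0,0,0,0],[0,0,-0.16,0,0,0,0],[0,0,-0.24,0,0,0,0],[0,0,-0.32,0,0,0,0],[0,0,-0.35,0,0,0,0]]

```text
clock: 24.35
tcp_pos: [0.6663, 0.1717, 0.2281]
ee_rot: [-0.001, -0.003, 1.0, 0.003]
wrist_force: [-0.2, 1.0, 1.7]
grip_width: -0.0002
```

Emit:
drive_tool:
  plan:
    - [[0,0,-0.05,0,0,0,0],[0,0,-0.1,0,0,0,0],[0,0,-0.14,0,0,0,0],[0,0,-0.14,0,0,0,0],[0,0,0.0,0,0,0,0]]

```text
clock: 24.85
tcp_pos: [0.6664, 0.1712, 0.2279]
ee_rot: [-0.002, -0.003, 1.0, 0.003]
wrist_force: [0.5, 0.3, -0.1]
grip_width: -0.0002
```

Emit:
drive_tool:
  plan:
    - [[0,0,0.15,0,0,0,0],[0,0,0.4,0.1,0,0,0],[0,0,0.8,0.6,0,0,0],[0,0,1.5,1.4,0,0,0],[0,0,2.4,1.7,0,0,0]]

```text
clock: 25.35
tcp_pos: [0.6672, 0.2919, 0.3173]
ee_rot: [0.001, -0.002, 1.0, 0.003]
wrist_force: [0.5, -0.1, 1.5]
grip_width: -0.0
```

```bash
python3 m.py
```

```text
{'clock': 25.35, 'joints': [0.256, 0.499, 1.395, 0.006, 1.243, -1.32], 'tcp_pos': [0.667, 0.292, 0.317], 'ee_rot': [0.001, -0.002, 1.0, 0.003], 'wrist_force': [0.47, -0.146, 1.509], 'grip_width': -0.0}
([326, 151], np.int32(884), [645, 116], [76, 106], 91.2, 65.4)
([357, 151], np.int32(463), [644, 26], [39, 106], 89.3, 65.7)
([364, 210], np.int32(445), [646, 116], [82, 96], 88.9, 66.5)
([375, 230], np.int32(150), [631, 25], [39, 65], 94.0, 66.4)
```

Emit:
drive_tool:
  plan:
    - [[0,-0.9,0.2,0.3,0,0,0],[0,-1.85,0.4,0.3,0,0,0],[0,-2.8,0.5,0.3,0,0,0],[0,-3.75,0.7,0.3,0,0,0],[0,-4.7,0.9,0.3,0,0,0]]

```text
clock: 25.95
tcp_pos: [0.4289, 0.3421, 0.3328]
ee_rot: [0.002, -0.006, 1.0, 0.005]
wrist_force: [-0.4, 0.4, -0.2]
grip_width: -0.0002
```

Emit:
drive_tool:
  plan:
    - [[0,-0.5,0.06,0,0,0,0],[0,-0.94,0.12,0,0,0,0],[0,-0.94,0.12,0,0,0,0],[0,-0.94,0.12,-0.3,0,0,0],[0,-0.94,0.12,-0.6,0,0,0]]

```text
clock: 26.45
tcp_pos: [0.3828, 0.3481, 0.3021]
ee_rot: [0.003, -0.005, 1.0, 0.005]
wrist_force: [-0.7, -0.5, -0.1]
grip_width: 0.0001
```

Emit:
drive_tool:
  plan:
    - [[0,0.05,-0.1,-0.1,0,0,0],[0,0.05,-0.1,-0.3,0,0,0],[0,0.05,-0.1,-0.5,0,0,0],[0,0.05,-0.1,-0.68,0,0,0],[0,0.05,-0.1,-0.8,0,0,0]]

```text
clock: 26.95
tcp_pos: [0.3858, 0.3434, 0.263]
ee_rot: [0.002, -0.005, 1.0, 0.005]
wrist_force: [-15.7, -10.5, 45.2]
grip_width: -0.0002
```

Emit:
drive_tool:
  plan:
    - [[0,0,0,0.5,0,0,0],[0,0,0,1.4,0,0,0],[0,-0.3,0.5,1.9,0,0,0],[0,-0.7,1.3,2.0,0,0,0],[0,-1.1,2.1,2.0,0,0,0]]

```text
clock: 27.45
tcp_pos: [0.3305, 0.4497, 0.3649]
ee_rot: [0.004, -0.005, 1.0, 0.006]
wrist_force: [0.6, -0.6, -0.5]
grip_width: -0.0003
```

```bash
python3 m.py
python3 - <<'E'
from h import *
for n in ('top','side'):
    c=cap(n,n+'6.png');P=cloud(c);q=P.reshape(-1,3)
    m=(abs(q[:,0]-.385)<.03)&(abs(q[:,1]-.343)<.03)&(q[:,2]>.06)&(q[:,2]<.13)
    print(n,m.sum(),np.percentile(q[m][:,2],[5,50,90,98]) if m.sum() else 0)
    for lo,hi in((-.06,-.02),(.21,.25)):
        t=q[(q[:,1]>lo)&(q[:,1]<hi)&(abs(q[:,0]-.571)<.01)&(q[:,2]>.05)&(q[:,2]<.1)]; print(' bar end',np.median(t[:,2]))
    f=cv2.resize(c['frame'][90:270,200:440,::-1],None,fx=3,fy=3,interpolation=cv2.INTER_CUBIC)
    cv2.imwrite('pics/%s6c.png'%n,f)
E
```

```text
{'clock': 27.45, 'joints': [0.733, 0.068, 1.832, 0.005, 1.228, -0.848], 'tcp_pos': [0.331, 0.45, 0.365], 'ee_rot': [0.004, -0.005, 1.0, 0.006], 'wrist_force': [0.635, -0.573, -0.519], 'grip_width': -0.0}
([326, 151], np.int32(889), [645, 116], [76, 105], 90.9, 65.5)
([357, 151], np.int32(465), [644, 25], [39, 105], 89.5, 65.6)
([364, 210], np.int32(446), [646, 114], [81, 95], 88.8, 66.4)
([375, 230], np.int32(151), [629, 23], [40, 61], 89.3, 66.1)
top 101 [0.08362976 0.08840947 0.09182732 0.0934471 ]
 bar end 0.07865051242188592
 bar end 0.07895100308623904
side 109 [0.06661572 0.08505848 0.09035622 0.09149149]
 bar end 0.07827862195194679
 bar end 0.07946617375158388
```

View pics/top6c.png

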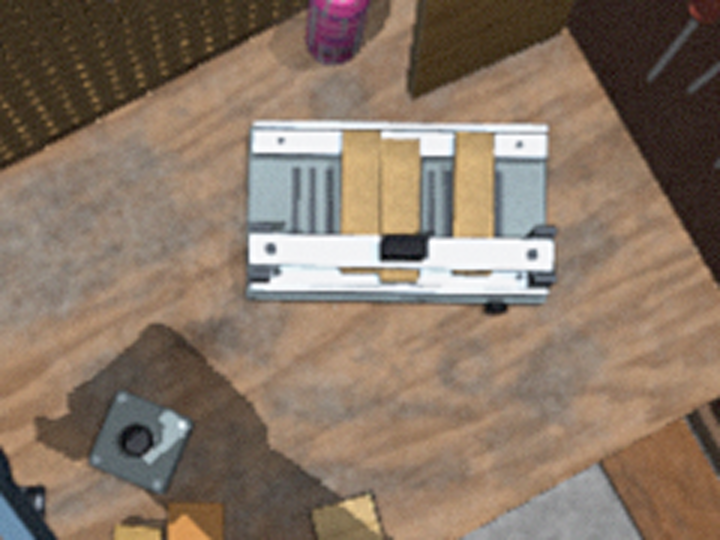

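View pics/side6c.png

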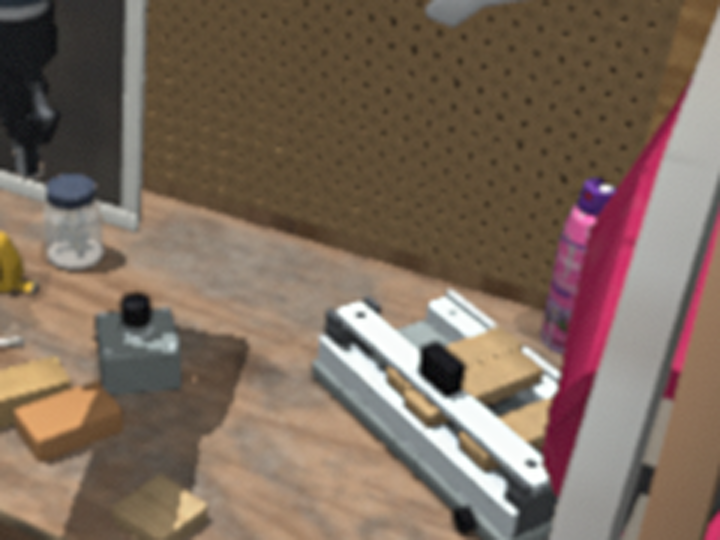

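```bash
python3 -c "
from rig import job_done; print(job_done())"
```

```text
the job is handed in; nothing more can be done
None
```

The job is done and handed in at about 28 s on the robot's clock; no verdict came back. I pulled the stop knob out, laid the three slats on the rails (there was no fourth), put the retaining bar into both notches and pushed the knob back in.

**Disturbance:** after I set the bar down, a picture showed one slat skewed by about 7°. I nudged it square with closed fingers under the bar, taking two pushes, and it now lies against the middle slat.

**Last checks:**
- **Knob:** its top reads 88 mm, the same as before I pulled it. While it was out it read about 110–112 mm.
- **Slats:** all three lie flat, with tops at about 66 mm, within about 1° of square and between the lips. One is about 5 mm nearer the far lip than I planned, but inside it.
- **Bar:** its top reads 78–79 mm at both ends, which fits it sitting on the notch floors.
- **Other things:** the jar, sanding block and offcuts look unmoved in the pictures.

**Disagreements:** the two cameras disagree by 2–3 mm in x and y. Pushing the knob home peaked at about 45 N at the wrist, through the fingertips; the 40 N limit is for the arm and gripper body, and the wrist limit is 120 N.

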